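# Present a pickup over its threaded inserts on a guitar body

## Robot

A 6-joint arm with a two-finger parallel gripper is mounted at the origin on the work surface. World frame = base frame: x ahead of the robot, y to its left, z up, the work surface at z = 0. Lengths are in m, angles in rad, forces in N, time in s.
With the tool pointing down it reaches from about 0.35 to 0.775 m from the base axis. Payload 7.3 kg.
Tool frame: the origin (TCP) lies at the very end of the fingers, on their centre line; the grasp point (between the pads) lies 19 mm behind it (robot.hold_point_z is the distance from the TCP to the grasp point, in m); z points along the fingers, y is the direction in which the jaws open and shut (so a half turn about z gives the same grasp; the last joint's range is limited). The gripper opens to 92 mm and grips with 3 to 60 N. Pads are 19 mm wide; open, the fingers measure 130 mm over their backs; the gripper's body (75 mm by 190 mm) begins 47 mm behind the grasp point.
Start: joints at [-1.481, 0.342, 1.524, -0, 1.275, -0.146], TCP at [0.123, -0.51, 0.227] pointing down, gripper open.
Joint ranges: [-2.53, 2.53], [-0.77, 2.02], [0.04, 2.7], [-1, 4.14], [0.28, 2.66], [-3.11, 3.11]. Speed limits (rad/s): [2.57, 2.57, 3.14, 3.14, 3.14, 3.14].

## Interface

Orientations are given as [roll, pitch, yaw] about the fixed x, y, z axes, in that order (R = Rz(yaw) Ry(pitch) Rx(roll)).
In Python, from cell import monitor, viewer, robot gives the robot as it stands.
- The arm moves only by the tool move_arm, never from a script. Its argument "deltas" is a list of rows, each an object of numbers: "x", "y", "z": the shift along the tool's x, y, z in m; "wx", "wy", "wz": the turn, a rotation vector about the tool's x, y, z in degrees; "hand": the opening, from 0 (shut) to 1 (fully open). In form: [{"x": .., "y": .., "z": .., "wx": .., "wy": .., "wz": .., "hand": ..}, ...]. A call has 1 to 8 rows; each row is the pose to reach, as a shift and turn from the pose commanded when the call began, along the tool's axes at that moment; what a row does not reach only later rows make up. A row lasts 1/8 s, in which the tool goes at most 62.5 mm and 10.7 degrees, less where a joint would pass 70% of its speed; a pose out of reach is approached as far as the arm can. A call with a gripper value outside its range is refused whole. The fingers move at their own pace and stop on an object; "grip_force" is the grip in N (left out, the last holds). Time passes only in rows, so rows that repeat a pose let the fingers close. It gives the time, the measured TCP pose, the force and the opening at its end, in the units of the state.
- monitor.observe(): the state, without advancing time (a new reading comes with each control period).
- viewer.read_camera(name): name is "side" or "top" or "wrist"; returns the picture (420x560x3 uint8, red, green, blue); there is no depth.
- viewer.camera_params(name): a dict with "camera_matrix" (3x3 intrinsics, pixels), "R" (3x3) and "t" (3): a world point X has camera coordinates R X + t. Camera axes: x right, y down, z forward; pixel columns grow to the right and rows downward; lengths in m; the calibration is good to about 2 mm. A picture is of the moment at which its call begins: read the wrist's pose just before it. camera_params takes no time and is no camera call; for the wrist camera it gives the pose at the moment of the call.
- robot.hand_in(): hands the job in, once; it reports no verdict.
The state is a dict: "time": time; "qpos": joint angles; "qvel": joint speeds; "joint_efforts": joint torques, N m; "tool_pos": TCP position; "tool_rot": TCP orientation; "contact_force": force on the tool from outside, world axes, zero at the start; "torque": the same for the moment, N m; "opening": finger opening in m.
Only numpy, scipy, OpenCV 4.12 (cv2) and the standard library are available. Lean on these libraries where they do the work, as an engineer would, in place of code of your own. Each camera call takes 0.05 s, during which the arm holds its last target. There are 200 camera calls.

## Task

Take the sanding block off the guitar body, where it lies over the pickup cavity, lay it flat on the black rubber mat and let go of it. Then pick up the chrome guitar pickup and finish while holding it, level and still, about 15 mm above the guitar body: the holes of its black mounting plate exactly over the brass threaded inserts round the cavity, its row of six screw heads on the side towards the guitar's neck end. The pickup must not touch the guitar, do not put it down or let go, and leave the dish, the glue bottle and the hand plane where they are.

Things in the scene. Friction and masses are not known exactly. Their poses are not given: they have to be found in the camera images.
- cavity (a point): centre of the pickup cavity's opening in the top face of the guitar body, 44 mm above the bench; the opening is 66 mm along x by 40 mm along y, 20 mm deep. The wooden guitar body is clamped to the bench and lies flat, 400 mm along y, 320 mm along x, 44 mm thick. y points along the guitar to its neck end (with the dark neck pocket), x across the guitar, z up. A clamp with a wooden handle, 240 mm tall, stands on the guitar at x 85, y 155 mm from this point, its bar at x 167.
- insert_a (a point): centre of the first of four brass threaded inserts (11 mm discs with a dark bore), in the guitar's top face, 41 mm to -x and 15 mm to -y of the cavity's centre; the four stand at (+-41, +-15) mm. Same axes as cavity
- insert_c (a point): centre of the opposite brass insert, 41 mm to +x and 15 mm to +y of the cavity's centre, in the guitar's top face
- pickup_center (a point): centre, half-way up, of the loose guitar pickup (160 g), 14.5 mm above its underside. Black mounting plate 100 (x) by 48 (y) by 5 mm thick at the bottom, chrome box 68 (x) by 38 (y) by 24 mm high on its middle, top 29 mm above the underside; a row of six black screw heads on the chrome top along x, 11 mm to +y of the middle. z is up; it starts flat on the bench
- hole_a (a point): centre, at the plate's underside, of the 8 mm hole of the mounting plate that belongs over insert_a, at x -41, y -15 mm from the pickup's middle; the four holes are at (+-41, +-15) mm. Same axes as pickup_center
- hole_c (a point): centre, at the plate's underside, of the hole that belongs over insert_c, at x +41, y +15 mm from the pickup's middle
- block_center (a point): centre, half-way up, of the loose cork sanding block with a red underside, 100 (x) by 50 (y) by 32 mm high, 110 g; it starts flat on the guitar's top face, over the cavity
- mat: fixed black rubber mat on the bench, 140 (x) by 110 (y) by 3 mm thick; origin at the centre of its underside, at bench height
- dish: bystander: white bowl, 72 mm wide, 28 mm high; origin at the centre of its underside
- glue: bystander: yellow glue bottle, 60 mm wide, 130 mm tall; origin at the centre of its underside
- plane: bystander: dark steel hand plane, 45 (x) by 150 (y) by 55 mm high; origin at the centre of its underside
- pickup: the same pickup; origin at the centre of its underside
- block: the same sanding block; origin at the centre of its underside
- guitar: the guitar body; origin at the middle of its length and width, at bench height, 70 mm to +y of the cavity
Things that resemble listed ones, but are neither listed nor needed, are in the scene too. What is meant by the pickup is not green, and is the smaller of those in its own colour. What is shaped like the block but orange is not meant.

How it is judged:
On the way, in this order (a step that is already met when the one before it is completed fails the run):
1. the sanding block lies flat on the rubber mat, let go (x of block_center in the frame of mat between -0.055 and 0.055 m and y of block_center in the frame of mat between -0.045 and 0.045 m and height (world z) of block_center below 0.025 m and angle between block_center's own z axis and vertical below 0.1 rad and contact force between the fingers and block below 0.2 N and linear speed of block below 0.02 m/s), for 0.2 s.
2. the pickup is held in the air (height (world z) of pickup_center above 0.05 m and contact force between the fingers and pickup above 1 N), for 0.2 s.
At the end, for the whole second after the job is handed in: Block flat on the mat (centre within 55 by 45 mm of the mat's), let go. Fingers hold the pickup at rest, level within 0.1 rad, plate holes a and c each within 4 mm horizontally of their own inserts and 5 to 25 mm above the guitar's top face; it touches neither guitar nor block (x of block_center in the frame of mat between -0.055 and 0.055 m and y of block_center in the frame of mat between -0.045 and 0.045 m and height (world z) of block_center below 0.025 m and angle between each of block_center, pickup_center's own z axis and vertical below 0.1 rad and contact force between the fingers and block below 0.2 N and horizontal distance between hole_a and insert_a below 0.004 m and horizontal distance between hole_c and insert_c below 0.004 m and z of hole_a in the frame of insert_a between 0.005 and 0.025 m and z of hole_c in the frame of insert_c between 0.005 and 0.025 m and contact force between the fingers and pickup above 1 N and contact force between pickup and guitar below 0.1 N and contact force between pickup and block below 0.1 N and linear speed of pickup below 0.02 m/s and angular speed of pickup below 0.15 rad/s); the arm keeps its last pose, push and grip.
It fails at once if the dish is moved by more than 30 mm (distance of dish from where it was at the start of the episode above 0.03 m).
It fails at once if the glue is moved by more than 30 mm (distance of glue from where it was at the start of the episode above 0.03 m).
It fails at once if the plane is moved by more than 30 mm (distance of plane from where it was at the start of the episode above 0.03 m).
It fails at once if the pickup touches the guitar (contact force between pickup and guitar above 1 N).
It also fails if it takes over 58 s, if anything falls off the work surface, if the arm or the gripper's body presses on something with over 40 N, if the wrist force passes 120 N, or if a joint passes its speed limit or range.

## Working session

There is one attempt and no reset: what is moved stays moved. The work goes in short steps, Python scripts to look and compute and a tool call to move; the robot and the scene stay as the last step left them, time stands still between calls to the robot, and variables do not carry over. Pictures are saved under pics/ and viewed, about 8 in all and at most 12, crops included, and the job is handed in when it is done.

Besides the shell and the picture viewer there is one more tool, called after "Call:" as name([rows], argument=value, ...), one row to a line, values as JSON. move_arm: Moves the arm, as the interface text tells. Its arguments: {"type":"object","properties":{"deltas":{"type":"array","items":{"type":"object","properties":{"x":{"type":"number"},"y":{"type":"number"},"z":{"type":"number"},"wx":{"type":"number"},"wy":{"type":"number"},"wz":{"type":"number"},"hand":{"type":"number"}}}},"grip_force":{"type":"number"}},"required":["deltas"]}

```bash
mkdir -p pics; cat > h.py <<'E'
import numpy as np, cv2
from cell import monitor, viewer, robot
def snap(name,f,crop=None,scale=1):
    p=viewer.camera_params(name); im=viewer.read_camera(name)
    np.savez('pics/'+f+'.npz',im=im,**p)
    cv2.imwrite('pics/'+f+'.png',im[:,:,::-1]); return im,p
def load(f):
    d=np.load('pics/'+f+'.npz'); return d['im'],d
def ray(p,uv,z):
    K=p['camera_matrix'];R=p['R'];t=p['t']
    c=-R.T@t; d=R.T@np.linalg.inv(K)@np.array([uv[0],uv[1],1.]); return c+d*(z-c[2])/d[2]
def proj(p,X):
    x=p['camera_matrix']@(p['R']@np.asarray(X)+p['t']); return x[:2]/x[2]
E
python3 - <<'E'
from h import *
a,p=snap('top','t0'); b,q=snap('side','s0')
cv2.imwrite('pics/both0.png',cv2.resize(a,(784,588),interpolation=cv2.INTER_CUBIC)[:,:,::-1])
for z in (p,q): print(-z['R'].T@z['t'], z['camera_matrix'][0,0], z['R'].round(2).tolist())
print(monitor.observe())
E
```

```text
[ 0.34632309 -0.16655857  1.47167345] 539.9833518075365 [[0.03, -1.0, -0.02], [-1.0, -0.03, -0.09], [0.09, 0.02, -1.0]]
[ 0.33669442 -1.21106217  0.98957825] 543.7122864721509 [[0.99, -0.14, 0.01], [-0.08, -0.65, -0.76], [0.11, 0.75, -0.65]]
{'time': 0.1, 'qpos': array([-1.48101722e+00,  3.42618231e-01,  1.52488913e+00, -4.15692782e-05,
        1.27540547e+00, -1.45985638e-01]), 'qvel': array([ 0.00047949, -0.00156597, -0.0024658 , -0.00151016,  0.00085074,
        0.00152019]), 'joint_efforts': array([ 1.59192892e-03, -4.32006347e+01, -2.44694030e+01,  7.19582615e-02,
        5.26890904e-02, -4.74642491e-05]), 'tool_pos': array([ 0.12261763, -0.51011811,  0.22614383]), 'tool_rot': array([-3.14028074e+00, -1.52712296e-04,  2.35776768e-01]), 'contact_force': array([ 0.20743284, -0.24628091,  0.1742882 ]), 'torque': array([-0.01623341, -0.02110228,  0.03089254]), 'opening': 0.09139387545920802}
```

View pics/both0.png

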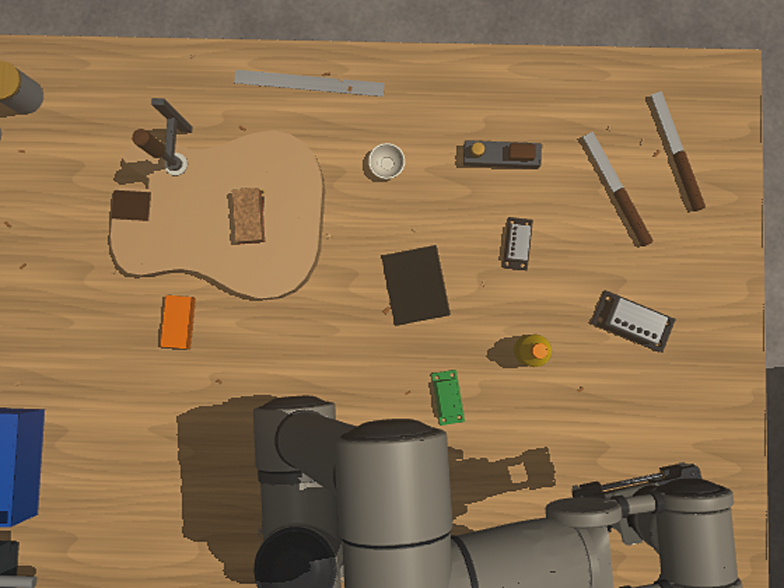

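View pics/s0.png

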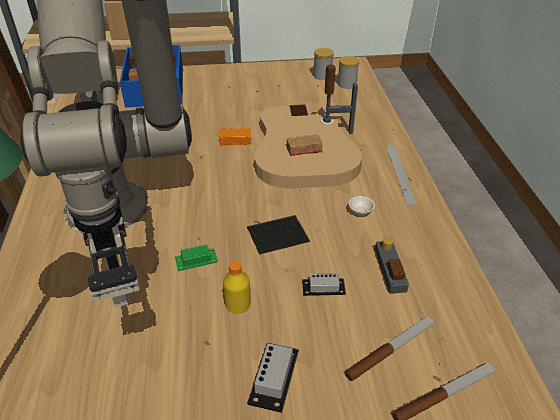

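The top view (1.4x) shows the block at (247,215) on the guitar, the mat at (416,285), the small chrome pickup at (517,243) with its screws towards +y (left), the dish at (386,161), the plane at (502,153) and the glue at (535,350). Next I'll zoom in on the three objects that matter.

```bash
python3 - <<'E'
from h import *
a,p=load('t0')
def crop(c,r,w,h,s): return cv2.resize(a[r:r+h,c:c+w],(w*s,h*s),interpolation=cv2.INTER_CUBIC)
A=crop(155,125,44,56,8); B=crop(348,145,44,56,8)
cv2.imwrite('pics/z0.png',np.hstack([A,B])[:,:,::-1])
hsv=cv2.cvtColor(a,cv2.COLOR_RGB2HSV)
m=((hsv[...,2]<65)).astype(np.uint8); roi=np.zeros_like(m); roi[170:236,268:326]=1
cs,_=cv2.findContours(m*roi,cv2.RETR_EXTERNAL,2); c=max(cs,key=cv2.contourArea)
r=cv2.minAreaRect(c); box=cv2.boxPoints(r); W=np.array([ray(p,u,0.003) for u in box]); print('mat',r,W.round(4).tolist(),W.mean(0))
print(ray(p,np.array([386,161])/1.4,.028),ray(p,np.array([502,153])/1.4,.04),ray(p,np.array([538,350])/1.4,.13))
E
```

```text
mat ((296.1106262207031, 203.5653076171875), (50.90441131591797, 39.810401916503906), 78.92979431152344) [[0.5156, -0.1032, 0.003], [0.5394, -0.2096, 0.003], [0.4034, -0.2393, 0.003], [0.3798, -0.1338, 0.003]] [ 0.45954308 -0.17146984  0.003     ]
[ 0.69750096 -0.10988825  0.028     ] [ 0.71532475 -0.33309402  0.04      ] [ 0.34033285 -0.39127748  0.13      ]
```

View pics/z0.png

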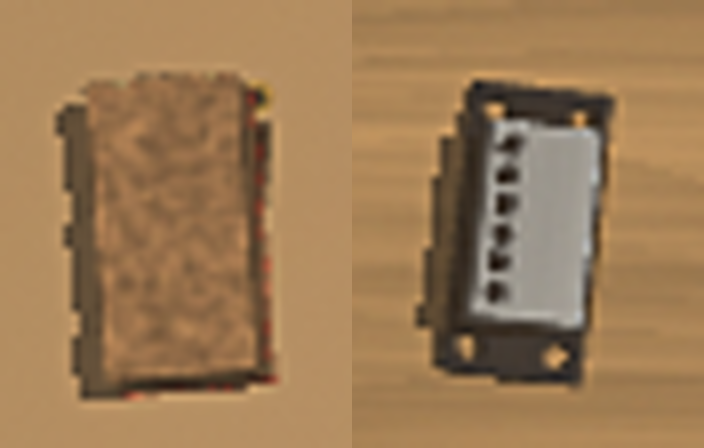

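```bash
python3 - <<'E'
from h import *
a,p=load('t0')
def f(pts,c,r,z):
    W=np.array([ray(p,((u+.5)/8-.5+c,(v+.5)/8-.5+r),z) for u,v in pts])
    # order: +x+y, +x-y, -x-y, -x+y
    l=(W[0]+W[1]-W[2]-W[3])/2; w=(W[0]+W[3]-W[1]-W[2])/2
    print(W.mean(0).round(4),np.linalg.norm(l).round(4),np.linalg.norm(w).round(4),np.degrees([np.arctan2(l[1],l[0]),np.arctan2(-w[0],w[1])]).round(1))
f([(88,85),(238,75),(253,370),(108,380)],155,125,.076)
f([(142,122),(250,125),(228,327),(120,318)],348,145,.029)
f([(116,82),(260,97),(228,385),(82,370)],348,145,.005)
h=[(144,112),(228,120),(205,357),(112,348)]; f(h,348,145,.005)
E
```

```text
[0.5786 0.1469 0.076 ] 0.0981 0.0486 [5.9 5.3]
[ 0.5463 -0.3695  0.029 ] 0.0678 0.0362 [-5.5 -1.8]
[ 0.546  -0.3683  0.005 ] 0.0998 0.0495 [-5.7 -4.6]
[ 0.5457 -0.3686  0.005 ] 0.082 0.0302 [-5.8 -4.1]
```

```bash
cat >> h.py <<'E'
from scipy.spatial.transform import Rotation as Ro
def delta(x,y,z,yaw,roll=np.pi):
    s=monitor.observe(); R=Ro.from_euler('xyz',s['tool_rot']); T=Ro.from_euler('xyz',[roll,0,np.radians(yaw)])
    d=R.inv().apply(np.array([x,y,z])-s['tool_pos']); w=(R.inv()*T).as_rotvec(degrees=True)
    print('delta',d.round(4),w.round(2),'at',s['tool_pos'].round(4),np.degrees(s['tool_rot']).round(2),'t',s['time'],'F',s['contact_force'].round(1),'op',round(s['opening'],4))
E
python3 -c "
from h import *
delta(.40,-.11,.227,10); delta(.5786,.1469,.15,5.7)"
```

```text
delta [ 0.3632 -0.3243 -0.0004] [-0.08 -0.01  3.51] at [ 0.1226 -0.5101  0.2261] [-1.7992e+02 -1.0000e-02  1.3510e+01] t 0.1 F [ 0.2 -0.2  0.2] op 0.0914
delta [ 0.5968 -0.5322  0.0769] [-0.08 -0.    7.81] at [ 0.1226 -0.5101  0.2261] [-1.7992e+02 -1.0000e-02  1.3510e+01] t 0.1 F [ 0.2 -0.2  0.2] op 0.0914
```

Call:
move_arm([
  {"x": 0.045,"y": -0.04,"hand": 1},
  {"x": 0.09,"y": -0.08,"hand": 1},
  {"x": 0.135,"y": -0.12,"hand": 1},
  {"x": 0.18,"y": -0.16,"hand": 1},
  {"x": 0.225,"y": -0.2,"hand": 1},
  {"x": 0.27,"y": -0.24,"wz": 1,"hand": 1},
  {"x": 0.315,"y": -0.28,"wz": 2,"hand": 1},
  {"x": 0.36,"y": -0.325,"wz": 3.5,"hand": 1},
])

```text
schema error: expected keys x, y, z, wx, wy, wz, hand
```

```bash
python3 -c "
from h import *
delta(.5786,.1469,.17,5.7)"
```

```text
delta [ 0.5968 -0.5322  0.0569] [-0.08 -0.    7.81] at [ 0.1226 -0.5101  0.2261] [-1.7992e+02 -1.0000e-02  1.3510e+01] t 0.1 F [ 0.2 -0.2  0.2] op 0.0914
```

All keys are required in each row.

Call:
move_arm([
  {"x": 0.045,"y": -0.04,"z": 0,"wx": 0,"wy": 0,"wz": 0,"hand": 1},
  {"x": 0.09,"y": -0.08,"z": 0,"wx": 0,"wy": 0,"wz": 0,"hand": 1},
  {"x": 0.135,"y": -0.12,"z": 0,"wx": 0,"wy": 0,"wz": 0,"hand": 1},
  {"x": 0.18,"y": -0.16,"z": 0,"wx": 0,"wy": 0,"wz": 0,"hand": 1},
  {"x": 0.225,"y": -0.2,"z": 0,"wx": 0,"wy": 0,"wz": 1,"hand": 1},
  {"x": 0.27,"y": -0.24,"z": 0,"wx": 0,"wy": 0,"wz": 2,"hand": 1},
  {"x": 0.315,"y": -0.28,"z": 0,"wx": 0,"wy": 0,"wz": 3,"hand": 1},
  {"x": 0.36,"y": -0.325,"z": 0,"wx": 0,"wy": 0,"wz": 3.5,"hand": 1},
])

```text
time: 1.1
tool_pos: [0.397, -0.1096, 0.2267]
tool_rot: [3.141, -0.0, 0.174]
contact_force: [0.9, -0.3, -1.1]
opening: 0.0919
```

```bash
python3 -c "
from h import *
delta(.5786,.1469,.17,5.7)"
```

```text
delta [ 0.2232 -0.2212  0.0567] [ 0.02 -0.01  4.27] at [ 0.397  -0.1096  0.2267] [ 1.7998e+02 -1.0000e-02  9.9700e+00] t 1.1 F [ 0.9 -0.3 -1.1] op 0.0919
```

Call:
move_arm([
  {"x": 0.04,"y": -0.04,"z": 0,"wx": 0,"wy": 0,"wz": 0,"hand": 1},
  {"x": 0.08,"y": -0.08,"z": 0,"wx": 0,"wy": 0,"wz": 1,"hand": 1},
  {"x": 0.12,"y": -0.12,"z": 0,"wx": 0,"wy": 0,"wz": 2,"hand": 1},
  {"x": 0.16,"y": -0.16,"z": 0.01,"wx": 0,"wy": 0,"wz": 3,"hand": 1},
  {"x": 0.19,"y": -0.19,"z": 0.03,"wx": 0,"wy": 0,"wz": 4.2,"hand": 1},
  {"x": 0.223,"y": -0.221,"z": 0.055,"wx": 0,"wy": 0,"wz": 4.2,"hand": 1},
  {"x": 0.223,"y": -0.221,"z": 0.055,"wx": 0,"wy": 0,"wz": 4.2,"hand": 1},
  {"x": 0.223,"y": -0.221,"z": 0.055,"wx": 0,"wy": 0,"wz": 4.2,"hand": 1},
])

```text
time: 2.1
tool_pos: [0.577, 0.1448, 0.1714]
tool_rot: [3.141, 0.001, 0.102]
contact_force: [0.2, -0.6, 0.5]
opening: 0.0922
```

```bash
python3 -c "
from h import *
delta(.5786,.1469,.05,5.7)
im,p=snap('wrist','w1')
print(-p['R'].T@p['t'],p['R'].round(2).tolist())
for s in [(1,1),(1,-1),(-1,-1),(-1,1)]:
  v=np.array([.05*s[0],.025*s[1]]);c,n=np.cos(.1),np.sin(.1)
  print(proj(p,[.5786+c*v[0]-n*v[1],.1469+n*v[0]+c*v[1],.076]).round(1))
"
```

```text
delta [ 0.0019 -0.002   0.1214] [0.02 0.06 0.13] at [0.577  0.1448 0.1714] [1.7998e+02 6.0000e-02 5.8300e+00] t 2.1 F [ 0.2 -0.6  0.5] op 0.0922
[0.66009033 0.15485222 0.32940087] [[0.1, -0.99, 0.0], [-0.95, -0.1, 0.3], [-0.3, -0.03, -0.95]]
[248.  157.1]
[306.8 157.3]
[303.4 263. ]
[251.  262.9]
```

View pics/w1.png

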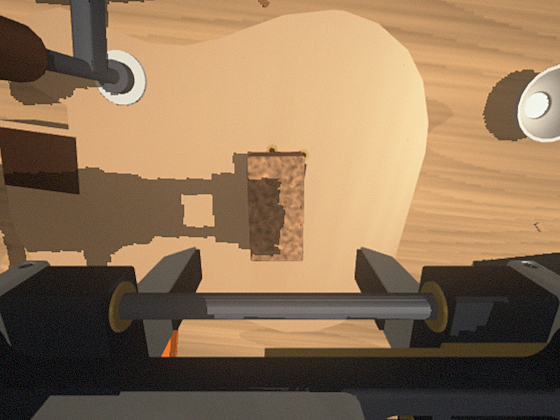

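Wrist view: block top corners at (247,156), (304,155), (302,260) and (250,261), within 2 px of the prediction. Descending to grasp.

Call:
move_arm([
  {"x": 0.001,"y": -0.001,"z": 0.03,"wx": 0,"wy": 0,"wz": 0,"hand": 1},
  {"x": 0.001,"y": -0.001,"z": 0.06,"wx": 0,"wy": 0,"wz": 0,"hand": 1},
  {"x": 0.001,"y": -0.001,"z": 0.085,"wx": 0,"wy": 0,"wz": 0,"hand": 1},
  {"x": 0.001,"y": -0.001,"z": 0.105,"wx": 0,"wy": 0,"wz": 0,"hand": 1},
  {"x": 0.001,"y": -0.001,"z": 0.12,"wx": 0,"wy": 0,"wz": 0,"hand": 1},
  {"x": 0.001,"y": -0.001,"z": 0.12,"wx": 0,"wy": 0,"wz": 0,"hand": 1},
])

```text
time: 2.9
tool_pos: [0.5778, 0.1455, 0.0515]
tool_rot: [3.141, 0.001, 0.101]
contact_force: [0.5, 0.8, -0.5]
opening: 0.0918
```

Call:
move_arm([
  {"x": 0,"y": 0,"z": 0,"wx": 0,"wy": 0,"wz": 0,"hand": 0.3},
  {"x": 0,"y": 0,"z": 0,"wx": 0,"wy": 0,"wz": 0,"hand": 0.3},
  {"x": 0,"y": 0,"z": 0,"wx": 0,"wy": 0,"wz": 0,"hand": 0.3},
  {"x": 0,"y": 0,"z": 0,"wx": 0,"wy": 0,"wz": 0,"hand": 0.3},
  {"x": 0,"y": 0,"z": 0,"wx": 0,"wy": 0,"wz": 0,"hand": 0.3},
  {"x": 0,"y": 0,"z": 0,"wx": 0,"wy": 0,"wz": 0,"hand": 0.3},
], grip_force=15)

```text
time: 3.65
tool_pos: [0.5783, 0.1462, 0.0518]
tool_rot: [3.142, -0.0, 0.101]
contact_force: [-0.0, -0.4, 1.4]
opening: 0.0499
```

Call:
move_arm([
  {"x": 0,"y": 0,"z": -0.02,"wx": 0,"wy": 0,"wz": 0,"hand": 0.3},
  {"x": 0,"y": 0,"z": -0.05,"wx": 0,"wy": 0,"wz": 0,"hand": 0.3},
  {"x": 0,"y": 0,"z": -0.08,"wx": 0,"wy": 0,"wz": 0,"hand": 0.3},
  {"x": 0,"y": 0.02,"z": -0.08,"wx": 0,"wy": 0,"wz": 0,"hand": 0.3},
  {"x": -0.02,"y": 0.06,"z": -0.08,"wx": 0,"wy": 0,"wz": 0,"hand": 0.3},
  {"x": -0.04,"y": 0.1,"z": -0.08,"wx": 0,"wy": 0,"wz": 0,"hand": 0.3},
  {"x": -0.06,"y": 0.14,"z": -0.08,"wx": 0,"wy": 0,"wz": 0,"hand": 0.3},
  {"x": -0.08,"y": 0.18,"z": -0.08,"wx": 0,"wy": 0,"wz": -2,"hand": 0.3},
])

```text
time: 4.65
tool_pos: [0.5153, -0.0431, 0.1302]
tool_rot: [-3.141, 0.002, 0.137]
contact_force: [0.9, -0.4, -0.7]
opening: 0.0498
```

```bash
python3 -c "
from h import *
delta(.4595,-.1715,.05,12.7)"
```

```text
delta [-0.0725  0.1196  0.0803] [-0.03  0.13 -4.87] at [ 0.5153 -0.0431  0.1302] [-1.7998e+02  1.3000e-01  7.8300e+00] t 4.65 F [ 0.9 -0.4 -0.7] op 0.0498
```

Call:
move_arm([
  {"x": -0.02,"y": 0.03,"z": 0,"wx": 0,"wy": 0,"wz": -1,"hand": 0.3},
  {"x": -0.04,"y": 0.065,"z": 0.01,"wx": 0,"wy": 0,"wz": -3,"hand": 0.3},
  {"x": -0.06,"y": 0.1,"z": 0.03,"wx": 0,"wy": 0,"wz": -4.9,"hand": 0.3},
  {"x": -0.073,"y": 0.12,"z": 0.05,"wx": 0,"wy": 0,"wz": -4.9,"hand": 0.3},
  {"x": -0.073,"y": 0.12,"z": 0.07,"wx": 0,"wy": 0,"wz": -4.9,"hand": 0.3},
  {"x": -0.073,"y": 0.12,"z": 0.09,"wx": 0,"wy": 0,"wz": -4.9,"hand": 0.3},
  {"x": -0.073,"y": 0.12,"z": 0.105,"wx": 0,"wy": 0,"wz": -4.9,"hand": 0.3},
  {"x": -0.073,"y": 0.12,"z": 0.105,"wx": 0,"wy": 0,"wz": -4.9,"hand": 0.3},
])

```text
time: 5.65
tool_pos: [0.4596, -0.1696, 0.0252]
tool_rot: [-3.139, 0.003, 0.222]
contact_force: [-0.4, 0.1, -0.9]
opening: 0.05
```

```bash
python3 -c "
from h import *
delta(.4595,-.1715,.012,12.7)"
```

```text
delta [-0.0005  0.0018  0.0132] [-0.12  0.15 -0.  ] at [ 0.4596 -0.1696  0.0252] [-1.7988e+02  1.5000e-01  1.2700e+01] t 5.65 F [-0.4  0.1 -0.9] op 0.05
```

Call:
move_arm([
  {"x": 0,"y": 0,"z": 0.006,"wx": 0,"wy": 0,"wz": 0,"hand": 0.3},
  {"x": 0,"y": 0,"z": 0.011,"wx": 0,"wy": 0,"wz": 0,"hand": 0.3},
  {"x": 0,"y": 0,"z": 0.0135,"wx": 0,"wy": 0,"wz": 0,"hand": 0.3},
  {"x": 0,"y": 0,"z": 0.0135,"wx": 0,"wy": 0,"wz": 0,"hand": 0.3},
])

```text
time: 6.15
tool_pos: [0.4609, -0.1698, 0.0132]
tool_rot: [3.142, 0.0, 0.222]
contact_force: [0.6, 0.0, -1.6]
opening: 0.0503
```

Call:
move_arm([
  {"x": 0,"y": 0,"z": 0,"wx": 0,"wy": 0,"wz": 0,"hand": 1},
  {"x": 0,"y": 0,"z": 0,"wx": 0,"wy": 0,"wz": 0,"hand": 1},
  {"x": 0,"y": 0,"z": 0,"wx": 0,"wy": 0,"wz": 0,"hand": 1},
  {"x": 0,"y": 0,"z": 0,"wx": 0,"wy": 0,"wz": 0,"hand": 1},
  {"x": 0,"y": 0,"z": 0,"wx": 0,"wy": 0,"wz": 0,"hand": 1},
  {"x": 0,"y": 0,"z": -0.03,"wx": 0,"wy": 0,"wz": 0,"hand": 1},
  {"x": 0,"y": 0,"z": -0.08,"wx": 0,"wy": 0,"wz": 0,"hand": 1},
  {"x": 0,"y": 0,"z": -0.13,"wx": 0,"wy": 0,"wz": 0,"hand": 1},
])

```text
time: 7.15
tool_pos: [0.4606, -0.1697, 0.1445]
tool_rot: [-3.141, 0.001, 0.222]
contact_force: [1.0, 0.1, -0.4]
opening: 0.0917
```

```bash
python3 -c "
from h import *
delta(.546,-.3690,.15,-5.5)"
```

```text
delta [ 0.0395  0.2132 -0.0057] [-0.02  0.04 18.2 ] at [ 0.4606 -0.1697  0.1445] [-1.7997e+02  4.0000e-02  1.2700e+01] t 7.15 F [ 1.   0.1 -0.4] op 0.0917
```

Call:
move_arm([
  {"x": 0.006,"y": 0.03,"z": 0,"wx": 0,"wy": 0,"wz": 3,"hand": 1},
  {"x": 0.013,"y": 0.07,"z": -0.005,"wx": 0,"wy": 0,"wz": 8,"hand": 1},
  {"x": 0.02,"y": 0.11,"z": -0.005,"wx": 0,"wy": 0,"wz": 13,"hand": 1},
  {"x": 0.028,"y": 0.15,"z": -0.005,"wx": 0,"wy": 0,"wz": 18.2,"hand": 1},
  {"x": 0.034,"y": 0.185,"z": -0.005,"wx": 0,"wy": 0,"wz": 18.2,"hand": 1},
  {"x": 0.039,"y": 0.213,"z": -0.005,"wx": 0,"wy": 0,"wz": 18.2,"hand": 1},
  {"x": 0.039,"y": 0.213,"z": -0.005,"wx": 0,"wy": 0,"wz": 18.2,"hand": 1},
  {"x": 0.039,"y": 0.213,"z": -0.005,"wx": 0,"wy": 0,"wz": 18.2,"hand": 1},
])

```text
time: 8.15
tool_pos: [0.5454, -0.3683, 0.1478]
tool_rot: [-3.141, 0.001, -0.096]
contact_force: [0.2, -0.2, 0.5]
opening: 0.0921
```

```bash
python3 -c "
from h import *
delta(.546,-.3690,.15,-5.5)
b,q=snap('wrist','w2')
a,p=snap('top','t2')
c=b[100:320,170:390]
s=a[110:260,225:400]
cv2.imwrite('pics/z2.png',np.hstack([cv2.resize(c,(440,440),interpolation=3),cv2.resize(s,(350,300),interpolation=3).__class__ is None or cv2.copyMakeBorder(cv2.resize(s,(350,300),interpolation=3),0,140,0,0,cv2.BORDER_CONSTANT)])[:,:,::-1])
"
```

```text
delta [ 0.0007  0.0006 -0.0022] [-0.05  0.06  0.01] at [ 0.5454 -0.3683  0.1478] [-1.7995e+02  6.0000e-02 -5.4900e+00] t 8.15 F [ 0.2 -0.2  0.5] op 0.0921
```

View pics/z2.png

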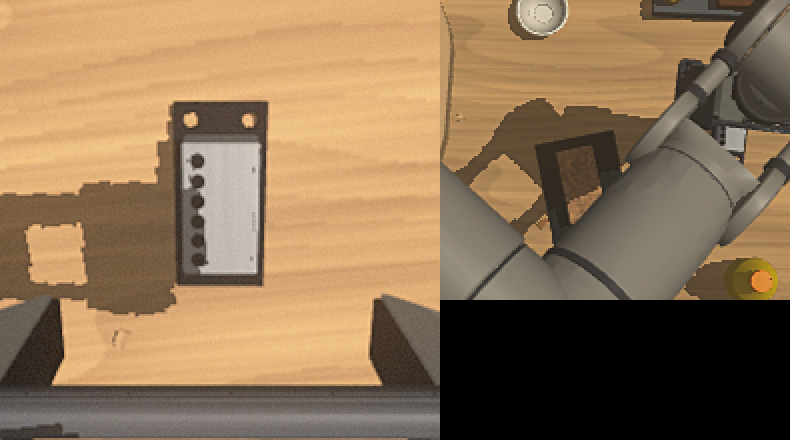

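The wrist crop (2x) shows the pickup with far plate corners at (174,102) and (268,101), and chrome top corners at (181,142), (261,142), (258,275) and (184,273). The top crop shows the block inside the mat.

```bash
python3 - <<'E'
from h import *
a,p=load('w2')
def f(pts,z):
    W=np.array([ray(p,((u+.5)/2-.5+170,(v+.5)/2-.5+100),z) for u,v in pts])
    l=(W[0]+W[1]-W[2]-W[3])/2; w=(W[0]+W[3]-W[1]-W[2])/2
    print(W.mean(0).round(4),np.linalg.norm(l).round(4),np.linalg.norm(w).round(4),np.degrees([np.arctan2(l[1],l[0]),np.arctan2(-w[0],w[1])]).round(1))
f([(181,142),(261,142),(258,275),(184,273)],.029)
f([(174,102),(268,101),(263,286),(178,284)],.005)
h=[ray(p,((u+.5)/2-.5+170,(v+.5)/2-.5+100),.005) for u,v in [(190,120),(248,121)]]
c=np.mean(h,0);y=np.radians(-5.5); print(c-.041*np.array([np.cos(y),np.sin(y),0]), np.linalg.norm(h[0]-h[1]))
E
```

```text
[ 0.5477 -0.3691  0.029 ] 0.0671 0.0376 [-5.3 -6.3]
[ 0.5476 -0.3691  0.005 ] 0.0999 0.0471 [-5.5 -5.9]
[ 0.54715726 -0.36803814  0.005     ] 0.029396036507484014
```

Call:
move_arm([
  {"x": 0.001,"y": 0.001,"z": 0.03,"wx": 0,"wy": 0,"wz": 0,"hand": 1},
  {"x": 0.001,"y": 0.001,"z": 0.07,"wx": 0,"wy": 0,"wz": 0,"hand": 1},
  {"x": 0.001,"y": 0.001,"z": 0.1,"wx": 0,"wy": 0,"wz": 0,"hand": 1},
  {"x": 0.001,"y": 0.001,"z": 0.12,"wx": 0,"wy": 0,"wz": 0,"hand": 1},
  {"x": 0.001,"y": 0.001,"z": 0.132,"wx": 0,"wy": 0,"wz": 0,"hand": 1},
  {"x": 0.001,"y": 0.001,"z": 0.137,"wx": 0,"wy": 0,"wz": 0,"hand": 1},
  {"x": 0.001,"y": 0.001,"z": 0.137,"wx": 0,"wy": 0,"wz": 0,"hand": 1},
  {"x": 0.001,"y": 0.001,"z": 0.137,"wx": 0,"wy": 0,"wz": 0,"hand": 1},
])

```text
time: 9.25
tool_pos: [0.5472, -0.3705, 0.0122]
tool_rot: [3.141, -0.001, -0.096]
contact_force: [1.1, -0.1, 0.3]
opening: 0.0918
```

Call:
move_arm([
  {"x": 0,"y": -0.001,"z": 0.002,"wx": 0,"wy": 0,"wz": 0,"hand": 0.3},
  {"x": 0,"y": -0.001,"z": 0.003,"wx": 0,"wy": 0,"wz": 0,"hand": 0.2},
  {"x": 0,"y": -0.001,"z": 0.003,"wx": 0,"wy": 0,"wz": 0,"hand": 0.2},
  {"x": 0,"y": -0.001,"z": 0.003,"wx": 0,"wy": 0,"wz": 0,"hand": 0.2},
  {"x": 0,"y": -0.001,"z": 0.003,"wx": 0,"wy": 0,"wz": 0,"hand": 0.2},
  {"x": 0,"y": -0.001,"z": 0.003,"wx": 0,"wy": 0,"wz": 0,"hand": 0.2},
  {"x": 0,"y": -0.001,"z": 0.003,"wx": 0,"wy": 0,"wz": 0,"hand": 0.2},
  {"x": 0,"y": -0.001,"z": 0.003,"wx": 0,"wy": 0,"wz": 0,"hand": 0.2},
], grip_force=25)

```text
time: 10.25
tool_pos: [0.5468, -0.3692, 0.0083]
tool_rot: [3.141, -0.0, -0.096]
contact_force: [0.6, -0.2, 0.7]
opening: 0.0379
```

Call:
move_arm([
  {"x": 0,"y": 0,"z": -0.01,"wx": 0,"wy": 0,"wz": 0,"hand": 0.2},
  {"x": 0,"y": 0,"z": -0.04,"wx": 0,"wy": 0,"wz": 0,"hand": 0.2},
  {"x": 0,"y": 0,"z": -0.08,"wx": 0,"wy": 0,"wz": 0,"hand": 0.2},
  {"x": 0,"y": 0,"z": -0.11,"wx": 0,"wy": 0,"wz": 0,"hand": 0.2},
  {"x": 0,"y": 0,"z": -0.13,"wx": 0,"wy": 0,"wz": 0,"hand": 0.2},
  {"x": 0,"y": 0,"z": -0.14,"wx": 0,"wy": 0,"wz": 0,"hand": 0.2},
  {"x": 0,"y": 0,"z": -0.14,"wx": 0,"wy": 0,"wz": 0,"hand": 0.2},
])

```text
time: 11.12
tool_pos: [0.5469, -0.3692, 0.1488]
tool_rot: [3.141, -0.001, -0.096]
contact_force: [-0.7, -0.4, -2.7]
opening: 0.038
```

```bash
python3 -c "
from h import *
delta(.53,.0,.15,0);delta(.5786,.1469,.15,0)"
```

```text
delta [-0.0522 -0.3659 -0.0015] [ 0.04 -0.05 -5.49] at [ 0.5469 -0.3692  0.1488] [ 1.7996e+02 -5.0000e-02 -5.4900e+00] t 11.125 F [-0.7 -0.4 -2.7] op 0.038
delta [-0.0178 -0.5168 -0.0016] [ 0.04 -0.05 -5.49] at [ 0.5469 -0.3692  0.1488] [ 1.7996e+02 -5.0000e-02 -5.4900e+00] t 11.125 F [-0.7 -0.4 -2.7] op 0.038
```

Call:
move_arm([
  {"x": -0.006,"y": -0.04,"z": 0,"wx": 0,"wy": 0,"wz": 0,"hand": 0.2},
  {"x": -0.012,"y": -0.09,"z": 0,"wx": 0,"wy": 0,"wz": -1,"hand": 0.2},
  {"x": -0.02,"y": -0.145,"z": 0,"wx": 0,"wy": 0,"wz": -2,"hand": 0.2},
  {"x": -0.026,"y": -0.2,"z": 0,"wx": 0,"wy": 0,"wz": -3,"hand": 0.2},
  {"x": -0.035,"y": -0.255,"z": 0,"wx": 0,"wy": 0,"wz": -4,"hand": 0.2},
  {"x": -0.04,"y": -0.31,"z": 0,"wx": 0,"wy": 0,"wz": -5,"hand": 0.2},
  {"x": -0.046,"y": -0.35,"z": 0,"wx": 0,"wy": 0,"wz": -5.5,"hand": 0.2},
  {"x": -0.05,"y": -0.38,"z": 0,"wx": 0,"wy": 0,"wz": -5.5,"hand": 0.2},
])

```text
time: 12.12
tool_pos: [0.5324, 0.0159, 0.1471]
tool_rot: [-3.141, 0.002, 0.002]
contact_force: [-0.5, 0.5, -1.1]
opening: 0.0379
```

Call:
move_arm([
  {"x": 0,"y": 0,"z": 0,"wx": 0,"wy": 0,"wz": 0,"hand": 0.2},
  {"x": 0,"y": 0,"z": 0,"wx": 0,"wy": 0,"wz": 0,"hand": 0.2},
  {"x": 0,"y": 0,"z": 0,"wx": 0,"wy": 0,"wz": 0,"hand": 0.2},
])

```text
time: 12.5
tool_pos: [0.5333, 0.0128, 0.1478]
tool_rot: [3.141, 0.001, -0.001]
contact_force: [-0.2, -0.3, -1.3]
opening: 0.0382
```

```bash
python3 -c "
from h import *
delta(.5786,.1469,.15,0)
b,q=snap('wrist','w3')
a,p=snap('top','t3')
s=a[115:195,130:230]
S=cv2.resize(s,(500,400),interpolation=cv2.INTER_CUBIC)
c=cv2.resize(b[60:360,0:225],(300,400),interpolation=cv2.INTER_CUBIC)
cv2.imwrite('pics/z3.png',np.hstack([S,c])[:,:,::-1])
"
```

```text
delta [ 0.0451 -0.1341 -0.0022] [ 0.01  0.03 -0.07] at [0.5333 0.0128 0.1478] [ 1.7999e+02  3.0000e-02 -7.0000e-02] t 12.5 F [-0.2 -0.3 -1.3] op 0.0382
```

View pics/z3.png

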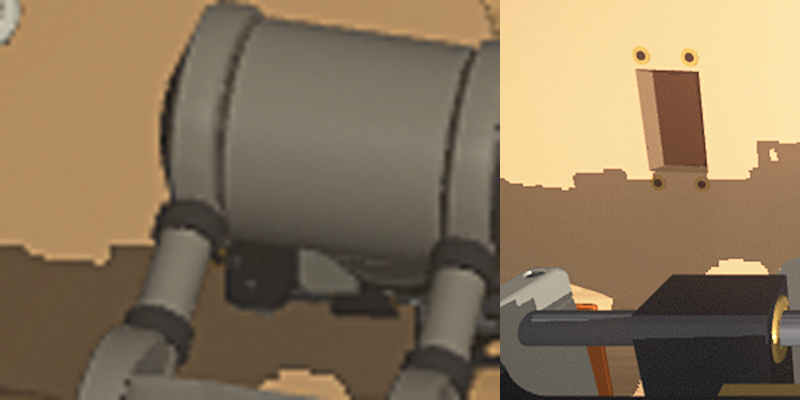

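The wrist crop (right half) shows all four inserts, at about (641,56), (689,58), (701,184) and (658,183). I'll refine them by blob centroid.

```bash
cat >> h.py <<'E'
def inserts(f,guess):
    a,p=load(f); g=cv2.cvtColor(a,cv2.COLOR_RGB2GRAY).astype(float); W=[]
    for u,v in guess:
        for _ in range(3):
            r=4;ui,vi=int(round(u)),int(round(v)); w=g[vi-r:vi+r+1,ui-r:ui+r+1]
            k=np.clip(np.median(w)-10-w,0,None); yy,xx=np.mgrid[-r:r+1,-r:r+1]; u,v=ui+(k*xx).sum()/k.sum(),vi+(k*yy).sum()/k.sum()
        print('px',round(u,1),round(v,1)); W.append(ray(p,(u,v),.044))
    W=np.array(W); l=(W[0]+W[1]-W[2]-W[3])/2; w=(W[0]+W[3]-W[1]-W[2])/2
    print(W.round(4).tolist(),'c',W.mean(0).round(4),np.linalg.norm(l).round(4),np.linalg.norm(w).round(4),np.degrees([np.arctan2(l[1],l[0]),np.arctan2(-w[0],w[1])]).round(2))
E
python3 - <<'E'
from h import *
inserts('w3',[((u-500)*.75,v*.75+60) for u,v in [(641,56),(689,58),(701,184),(658,183)]])
E
```

```text
px 105.1 101.3
px 141.4 102.6
px 150.8 197.9
px 117.8 196.8
[[0.6302, 0.1581, 0.044], [0.6291, 0.1281, 0.044], [0.547, 0.1311, 0.044], [0.5481, 0.1611, 0.044]] c [0.5886 0.1446 0.044 ] 0.0821 0.0301 [-2.06 -2.05]
```

Call:
move_arm([
  {"x": 0.01,"y": -0.02,"z": 0,"wx": 0,"wy": 0,"wz": 0,"hand": 0.2},
  {"x": 0.022,"y": -0.052,"z": 0,"wx": 0,"wy": 0,"wz": 1,"hand": 0.2},
  {"x": 0.035,"y": -0.085,"z": 0,"wx": 0,"wy": 0,"wz": 2,"hand": 0.2},
  {"x": 0.046,"y": -0.11,"z": 0.01,"wx": 0,"wy": 0,"wz": 2,"hand": 0.2},
  {"x": 0.055,"y": -0.131,"z": 0.025,"wx": 0,"wy": 0,"wz": 2,"hand": 0.2},
  {"x": 0.055,"y": -0.131,"z": 0.04,"wx": 0,"wy": 0,"wz": 2,"hand": 0.2},
  {"x": 0.055,"y": -0.131,"z": 0.04,"wx": 0,"wy": 0,"wz": 2,"hand": 0.2},
  {"x": 0.055,"y": -0.131,"z": 0.04,"wx": 0,"wy": 0,"wz": 2,"hand": 0.2},
])

```text
time: 13.6
tool_pos: [0.5885, 0.1439, 0.1086]
tool_rot: [3.141, -0.0, -0.036]
contact_force: [0.0, -0.2, -0.4]
opening: 0.038
```

```bash
python3 -c "
from h import *
delta(.588,.1449,.067,-2.05)
b,q=snap('wrist','w4')
cv2.imwrite('pics/z4.png',cv2.resize(b[110:350,130:430],(750,600),interpolation=cv2.INTER_CUBIC)[:,:,::-1])
"
```

```text
delta [-0.0005 -0.001   0.0416] [ 0.01 -0.02 -0.01] at [0.5885 0.1439 0.1086] [ 1.7999e+02 -2.0000e-02 -2.0600e+00] t 13.6 F [ 0.  -0.2 -0.4] op 0.038
```

View pics/z4.png

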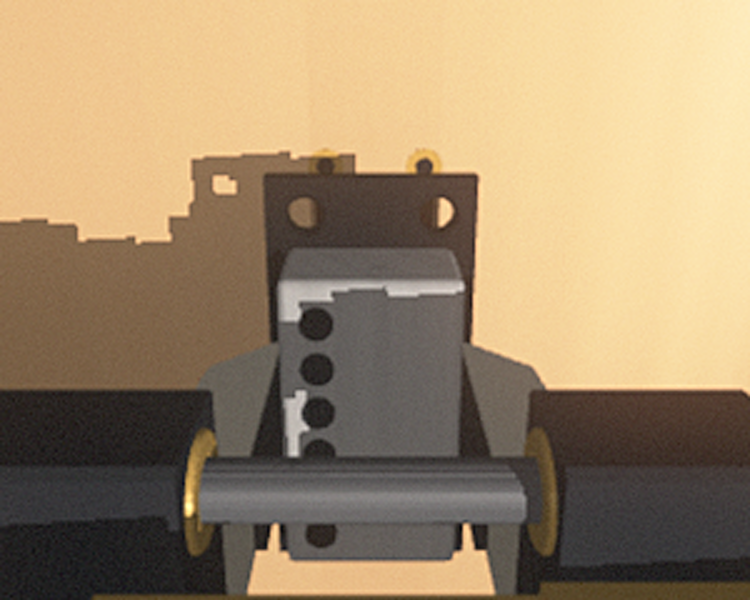

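The pickup is held level. Plate holes are at (304,212) and (440,212), far plate corners at (264,173) and (478,174), and the far inserts at (326,164) and (425,164).

```bash
python3 - <<'E'
from h import *
a,p=load('w4')
f=lambda u,v,z: ray(p,((u+.5)/2.5-.5+130,(v+.5)/2.5-.5+110),z)
zt=.1086-.0083+.005
y=np.radians(-2.05); ex=np.array([np.cos(y),np.sin(y),0])
for n,A,B,z,L in [('holes',(304,212),(440,212),zt,.041),('corners',(264,173),(478,174),zt,.05),('inserts',(326,164),(425,164),.044,.041)]:
    A,B=f(*A,z),f(*B,z); w=A-B; print(n,((A+B)/2-L*ex).round(4),np.linalg.norm(w).round(4),np.degrees(np.arctan2(-w[0],w[1])).round(2))
E
```

```text
holes [0.5899 0.1451 0.1053] 0.0307 -2.03
corners [0.5897 0.1453 0.1053] 0.0475 -2.3
inserts [0.5894 0.1439 0.044 ] 0.0302 -2.03
```

Call:
move_arm([
  {"x": -0.0005,"y": 0.001,"z": 0.01,"wx": 0,"wy": 0,"wz": 0,"hand": 0.2},
  {"x": -0.0005,"y": 0.001,"z": 0.02,"wx": 0,"wy": 0,"wz": 0,"hand": 0.2},
  {"x": -0.0005,"y": 0.001,"z": 0.03,"wx": 0,"wy": 0,"wz": 0,"hand": 0.2},
  {"x": -0.0005,"y": 0.001,"z": 0.037,"wx": 0,"wy": 0,"wz": 0,"hand": 0.2},
  {"x": -0.0005,"y": 0.001,"z": 0.04,"wx": 0,"wy": 0,"wz": 0,"hand": 0.2},
  {"x": -0.0005,"y": 0.001,"z": 0.04,"wx": 0,"wy": 0,"wz": 0,"hand": 0.2},
  {"x": -0.0005,"y": 0.001,"z": 0.04,"wx": 0,"wy": 0,"wz": 0,"hand": 0.2},
  {"x": -0.0005,"y": 0.001,"z": 0.04,"wx": 0,"wy": 0,"wz": 0,"hand": 0.2},
])

```text
time: 14.65
tool_pos: [0.5881, 0.144, 0.0685]
tool_rot: [3.142, -0.001, -0.035]
contact_force: [0.2, 0.4, -2.2]
opening: 0.0377
```

```bash
python3 -c "
from h import *
delta(.5877,.143,.067,-2.05)
b,q=snap('wrist','w5')
s,q=snap('side','s5')
cv2.imwrite('pics/z5.png',np.hstack([cv2.resize(b[150:250,200:360],(640,400),interpolation=cv2.INTER_CUBIC)[:,:,::-1]]))
cv2.imwrite('pics/z6.png',cv2.resize(s[80:270,180:430],(750,570),interpolation=cv2.INTER_CUBIC)[:,:,::-1])
"
```

```text
delta [-0.0003  0.001   0.0015] [ 0.   -0.04  0.06] at [0.5881 0.144  0.0685] [ 1.80e+02 -4.00e-02 -1.99e+00] t 14.65 F [ 0.2  0.4 -2.2] op 0.0377
```

View pics/z5.png

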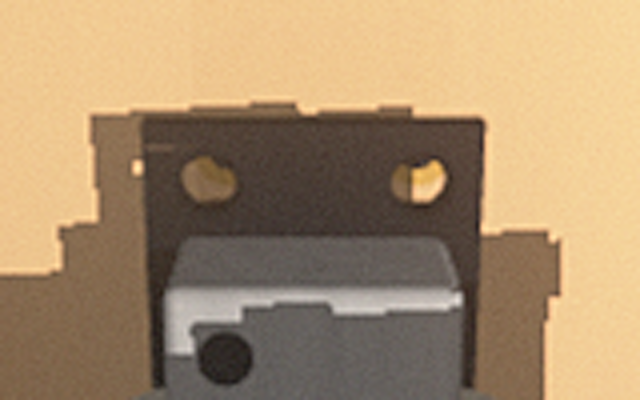

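View pics/z6.png

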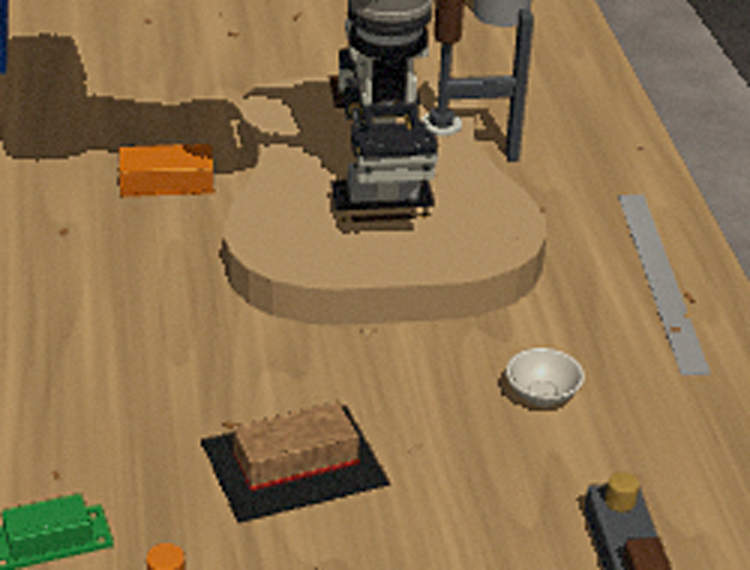

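Through the plate holes at (209,180) and (419,180) brass insert rims are visible. The side view shows the block flat on the mat, and the dish and plane are undisturbed. One last numeric check.

```bash
python3 - <<'E'
from h import *
a,p=load('w5')
f=lambda u,v,z: ray(p,((u+.5)/4-.5+200,(v+.5)/4-.5+150),z)
zt=.0652; y=np.radians(-2.05); ex=np.array([np.cos(y),np.sin(y),0])
for n,A,B,L in [('holes',(209,180),(419,180),.041),('corners',(143,118),(484,120),.05)]:
    A,B=f(*A,zt),f(*B,zt); w=A-B; print(n,((A+B)/2-L*ex).round(4),np.linalg.norm(w).round(4),np.degrees(np.arctan2(-w[0],w[1])).round(2))
ey=np.array([-np.sin(y),np.cos(y),0])
for c in ([.5886,.1446,.044],[.5894,.1439,.044]):
  for s in (1,-1):
    C=np.array(c)+.041*ex+s*.015*ey
    print(c,s,[(((proj(p,C+d)-[200,150]+.5)*4)-.5).round(0).tolist() for d in (0*ex,.0055*ex,.0055*ey,-.0055*ey)])
E
```

```text
holes [0.5893 0.1454 0.0652] 0.0296 -1.96
corners [0.5891 0.1455 0.0652] 0.0473 -2.3
[0.5886, 0.1446, 0.044] 1 [[225.0, 151.0], [224.0, 117.0], [190.0, 151.0], [259.0, 151.0]]
[0.5886, 0.1446, 0.044] -1 [[414.0, 152.0], [415.0, 117.0], [379.0, 151.0], [449.0, 152.0]]
[0.5894, 0.1439, 0.044] 1 [[229.0, 146.0], [228.0, 112.0], [194.0, 146.0], [263.0, 146.0]]
[0.5894, 0.1439, 0.044] -1 [[418.0, 146.0], [419.0, 112.0], [384.0, 146.0], [453.0, 146.0]]
```

Call:
move_arm([
  {"x": 0,"y": 0.001,"z": 0.001,"wx": 0,"wy": 0,"wz": 0,"hand": 0.2},
  {"x": 0,"y": 0.001,"z": 0.001,"wx": 0,"wy": 0,"wz": 0,"hand": 0.2},
  {"x": 0,"y": 0.001,"z": 0.001,"wx": 0,"wy": 0,"wz": 0,"hand": 0.2},
  {"x": 0,"y": 0.001,"z": 0.001,"wx": 0,"wy": 0,"wz": 0,"hand": 0.2},
  {"x": 0,"y": 0.001,"z": 0.001,"wx": 0,"wy": 0,"wz": 0,"hand": 0.2},
  {"x": 0,"y": 0.001,"z": 0.001,"wx": 0,"wy": 0,"wz": 0,"hand": 0.2},
])

```text
time: 15.5
tool_pos: [0.5878, 0.1429, 0.0672]
tool_rot: [3.141, -0.0, -0.035]
contact_force: [0.5, 0.6, -1.8]
opening: 0.0378
```

```bash
python3 -c "
from h import *
delta(.5878,.143,.067,-2.05)
print(abs(monitor.observe()['qvel']).max())
robot.hand_in()"
```

```text
delta [-0.     -0.0001  0.0002] [ 0.01 -0.    0.06] at [0.5878 0.1429 0.0672] [179.99  -0.    -1.99] t 15.5 F [ 0.5  0.6 -1.8] op 0.0378
0.0016469231385893995
the job is handed in; nothing more can be done
```

I laid the sanding block flat on the rubber mat and let go of it. I then picked up the small chrome pickup, and I handed the job in at 15.5 s with it held about 15 mm above the guitar body. No verdict is reported.

**Last checks:**
- **Position:** the last wrist picture put the plate holes about 1 mm off the inserts in y and under 0.5 mm off in x. I made a final 1 mm correction, and the measured TCP then matched its target within 0.2 mm. I took no picture after that correction.
- **Measuring error:** two wrist pictures of the inserts differed by about 0.8 mm in x and 0.7 mm in y. The hole estimates varied by a similar amount, so 1 to 2 mm of error remains against the 4 mm limit.
- **Height and attitude:** from the TCP height, the plate's underside is about 15 mm above the guitar. The tool was level, with yaw matching the inserts to within 0.1°, and the joints were at rest. The screw row is on the neck side.
- **Grip:** the fingers hold the 38 mm chrome box at an opening of 37.8 mm.
- **Other objects:** the last side picture shows the block flat on the mat and the dish and plane undisturbed. Of the glue bottle, only its cap shows at the edge of that picture. The arm never went close to the bottle.

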